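# Hang the scrub ring on the under-sink caddy and present the yellow jar

### The job

Tidy the round caddy that turns under the sink: lower the grey scrub ring over the bare upright pin on the caddy until it rests on the pin's collar, and let it go. Then turn the caddy until the yellow-lidded jar stands right at the red pointer of its foot, and finish with the gripper closed on the black centre knob, holding the caddy still there. Leave the jars in their cups and do not disturb the other things on the tray.

Things in the scene. Friction and masses are not known exactly. Their poses are not given: they have to be found in the camera images.
- brush_ring: Grey nylon scrub ring with a white hub, 50 g, lying flat on the tray: outer diameter 56 mm, through hole 20 mm, 22 mm high. Origin at the centre of its underside, z up through the hole.
- post_seat (a point): Centre of the top of the dark steel collar (40 mm wide) on the caddy's bare upright pin, 95 mm above the tray and 90 mm from the caddy's axis. The pin above it is 12 mm thick and 40 mm long, round-tipped; the ring rests on the collar.
- post_tip (a point): Tip of that pin, 135 mm above the tray. It turns with the caddy.
- foot: Fixed foot of the caddy: a grey disc 200 mm across under the turntable, with a red pointer 30 mm wide that sticks out along the foot's own -x, beyond the turntable's edge to 167 mm from the axis, its tip 34 mm high. Origin on the turning axis, at tray height. The pointer faces roughly towards the robot; its direction varies.
- front_mark (a point): Fixed point on the foot's -x line, 90 mm from the axis and 30 mm up: the centre of the marked jar belongs here.
- carousel (a joint): Turning angle of the caddy in rad, 0 at the start, positive anticlockwise seen from above, free for a full turn either way; it stays where it is left and turns against 0.05 N m of friction. White disc 264 mm across, its top 30 mm above the tray; around it at 90 degrees, each 90 mm from the axis, stand the pin and three cups (67 mm wide, 18 mm high) with a jar in each.
- knob (a point): Round black knob on the caddy's axis, fixed to the turntable: 36 mm across and 36 mm high, from 114 to 150 mm above the tray. This point is the centre of its underside, 114 mm up. Turning it turns the caddy.
- jar_yellow: The marked jar, loose in one of the three cups: white body, yellow lid and yellow band, 55 mm across, 85 mm high, 140 g. Origin at the centre of its underside, 30 mm above the tray. Any of the three cups may hold it.
- jar_blue: Grey jar with blue lid and band, same size, in another cup. Origin at the centre of its underside.
- jar_white: Grey jar with white lid and band, same size, in another cup. Origin at the centre of its underside.
- basin: Empty round blue basin, 260 mm across the rim, 105 mm high. Bystander. Origin at the centre of its underside.
- spray_bottle: Green spray bottle with white and red head, 68 mm across, 211 mm high. Bystander. Origin at the centre of its underside.
- plunger: Black rubber plunger head 110 mm across with an upright steel handle, 225 mm high. Bystander. Origin at the centre of its underside.
- tile_brush: Grey tile brush lying on its bristles, 215 mm long along its x (head towards +x), 50 mm wide, 42 mm high. Bystander. Origin near its middle, at tray height.
- clear_box: Fixed clear plastic box with a hinged lid, 120 x 170 mm, 71 mm high without the lid's knob. Bystander. Origin at the centre of its underside.
Things that resemble listed ones, but are neither listed nor needed, are in the scene too. Of the things that look like the jar_white, the smallest one is meant.

How it is judged:
By the outcome, as a careful person would: the job done as asked, in the order asked, and still so for the second after the job is handed in, while the arm keeps its last pose, push and grip.
It also fails if it takes over 69 s, if anything falls off the work surface, if the arm or the gripper's body presses on something with over 40 N, if the wrist force passes 120 N, or if a joint passes its speed limit or range.

### The arm

A 6-joint arm with a two-finger parallel gripper is mounted at the origin on the work surface. World frame = base frame: x ahead of the robot, y to its left, z up, the work surface at z = 0. Lengths are in mm, angles in degrees, forces in N, time in s.
With the tool pointing down it reaches from about 350 to 850 mm from the base axis. Payload 8.1 kg.
Tool frame: the origin (TCP) lies between the finger pads; the fingertips stand 22 mm ahead of it and the grasp point (between the pads) lies 3 mm ahead of it; z points along the fingers, y is the line along which they close (so a half turn about z gives the same grasp; the last joint's range is limited). The gripper opens to 85 mm and grips with 20 to 120 N. Pads are 22 mm wide; open, the fingers measure 114 mm over their backs; the gripper's body (76 mm by 85 mm) begins 54 mm behind the grasp point. The pads swing forward as they close: fully open they stand 13 mm farther back than shut.
Start: joints at [59.278, 7.471, 85.268, -0, 87.261, -4.893], TCP at [261.392, 540.074, 253.292] pointing down, gripper open.
Joint ranges: [-169.43, 169.43], [-51.17, 129.36], [1.28, 143.12], [-76.62, 256.62], [0, 156.53], [-152.29, 152.29]. Speed limits (degrees/s): [136.94, 136.94, 159.86, 180, 180, 180].

### API

Orientations are given as [roll, pitch, yaw] about the fixed x, y, z axes, in that order (R = Rz(yaw) Ry(pitch) Rx(roll)).
In Python, from bench import r, vision gives the robot as it stands.
- The arm moves only by the tool step_arm, never from a script. Its argument "targets" is a list that holds one entry, the list of rows, each a list of 6 numbers: the shift along the world's x, y, z in mm, then the turn, a rotation vector about the world's x, y, z in rad. In form: [[[x, y, z, rx, ry, rz], ...]]. A call has 1 to 12 rows; each row is the pose to reach, as a shift and turn from the pose commanded when the call began; what a row does not reach only later rows make up. A row lasts 1/12 s, in which the tool goes at most 41.7 mm and 7.16 degrees, less where a joint would pass 70% of its speed; a pose out of reach is approached as far as the arm can. A call with a gripper value outside its range is refused whole. "fingers" is the gripper's target within -1 to 1 (shut at 1, half-way at 0, fully open at -1), set as the call begins (left out, the last holds). The fingers move at their own pace and stop on an object; "newtons" is the grip in N (left out, the last holds). Time passes only in rows, so rows that repeat a pose let the fingers close. It gives the time, the measured TCP pose, the force, the opening and the grip force at its end, in the units of the state.
- r.sense(): the state, without advancing time (a new reading comes with each control period).
- vision.snapshot(name): name is "side" or "top" or "wrist"; returns a dict with "img" (420x560x3 uint8, blue, green, red), "mtx" (3x3 intrinsics, pixels), "D" ([k1, k2, p1, p2, k3] as OpenCV has them; the pictures are not rectified), "eye" and "attitude" of the camera in the world. Camera axes: x right, y up, looking along -z (the intrinsics and any distortion apply to the point x, -y, -z); pixel columns grow to the right and rows downward; lengths in mm; the calibration is good to about 2 mm. A picture is of the moment at which its call begins. There is no depth.
- r.hand_in(): hands the job in; it is judged then, once.
The state is a dict: "time": time; "joint_pos": joint angles; "qd": joint speeds; "joint_efforts": joint torques, N m; "tool_pos": TCP position; "tcp_rot": TCP orientation; "ft_force": force on the tool from outside, world axes, zero at the start; "wrist_torque": the same for the moment, N m; "finger_gap": finger opening in mm; "grip_force": force on a finger pad.
Only numpy, scipy, OpenCV 4.12 (cv2) and the standard library are available. Lean on these libraries where they do the work, as an engineer would, in place of code of your own. Each camera call takes 0.05 s, during which the arm holds its last target. There are 200 camera calls.

## Working session

There is one attempt and no reset: what is moved stays moved. The work goes in short steps, Python scripts to look and compute and a tool call to move; the robot and the scene stay as the last step left them, time stands still between calls to the robot, and variables do not carry over. Pictures are saved under pics/ and viewed, at most 10 in all, crops included, and the job is handed in when it is done.

Besides the shell and the picture viewer there is one more tool, called as name([rows], argument=value, ...), one row to a line, values as JSON. step_arm: Moves the arm, as the interface text tells. Its arguments: {"type":"object","properties":{"targets":{"type":"array"},"fingers":{"type":"number"},"newtons":{"type":"number"}},"required":["targets"]}

```bash
mkdir -p pics; ls
python3 - <<'E'
from bench import r, vision
import cv2,json,numpy as np
for n in("top","side"):
    s=vision.snapshot(n); cv2.imwrite(f"pics/{n}0.png",s["img"]); print(n,s["mtx"],s["D"],s["eye"],s["attitude"])
print(r.sense())
E
```

```text
pics
top [[421.28252884   0.         280.02870498]
 [  0.         421.28252884 206.20269775]
 [  0.           0.           1.        ]] [-0.04146208  0.          0.          0.          0.        ] [ 243.8602295    -9.21021739 1698.44524267] [ 11.9604628    0.14050944 -95.72331249]
side [[527.39744579   0.         284.62962746]
 [  0.         527.39744579 210.17645402]
 [  0.           0.           1.        ]] [-0.16267376  0.          0.          0.          0.        ] [  402.74019723 -1347.00852293  1066.25226873] [53.80761203  0.97092142 -9.13075664]
{'time': 0.1, 'joint_pos': array([ 5.92779012e+01,  7.51167226e+00,  8.53228207e+01, -3.42748124e-04,
        8.72606777e+01, -4.89289689e+00]), 'qd': array([ 0.0671292 , -0.01384247, -0.16982578, -0.02178337,  0.0581953 ,
        0.04055644]), 'joint_efforts': array([ 1.70124280e-03, -5.70949244e+01, -5.01946127e+01, -1.21061312e-04,
        8.14909843e-03,  1.02240989e-05]), 'tool_pos': array([261.16296399, 539.67865619, 252.34209815]), 'tcp_rot': array([-1.79905147e+02, -7.77634716e-03,  1.54170808e+02]), 'ft_force': array([-0.65414276,  0.36292268,  0.80386288]), 'wrist_torque': array([-0.00653784, -0.02199984,  0.02747786]), 'grip_force': 0.0, 'finger_gap': 85.40138905290992}
```

View pics/top0.png

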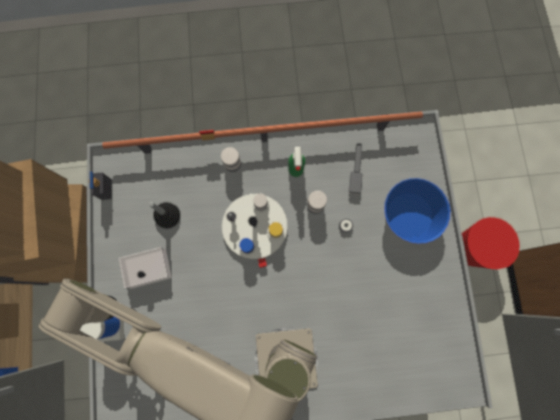

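View pics/side0.png

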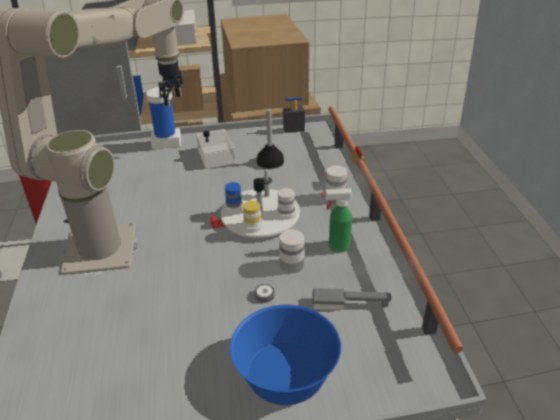

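The top view shows the caddy at (254,226): pin (231,216), knob (252,220), yellow lid (276,230), blue (247,245), white jar (260,203), pointer tip (262,263). The ring is at (346,226).
Lookalikes: the larger grey/white jars at (230,156) and (317,200) stand off the caddy. The only ring-like thing is at (346,226). I'll check this in a close crop.

```bash
cat > h.py <<'E'
import cv2,numpy as np
from scipy.spatial.transform import Rotation as R
from bench import r,vision
def pose(s): return R.from_euler('xyz',s["attitude"],degrees=True).as_matrix(),np.array(s["eye"],float)
def at_z(s,px,z):
    u=cv2.undistortPoints(np.array(px,float).reshape(-1,1,2),s["mtx"],np.array(s["D"])).reshape(-1,2)
    A,e=pose(s); d=np.c_[u[:,0],-u[:,1],-np.ones(len(u))]@A.T
    return e+d*((np.asarray(z,float)-e[2])/d[:,2])[:,None]
def to_px(s,P):
    A,e=pose(s); c=(np.array(P,float).reshape(-1,3)-e)@A*[1,-1,-1]
    return cv2.projectPoints(c,np.zeros(3),np.zeros(3),s["mtx"],np.array(s["D"]))[0].reshape(-1,2)
E
python3 - <<'E'
from h import *
s=vision.snapshot("top"); t=vision.snapshot("side")
names=["knob","pin","yellow","blue","white","ptr","ring"]
px=[(252.5,220.5),(231,216),(276,230),(247,245.5),(260.5,202),(262,263),(346,226)]
z=[150,135,115,115,115,34,22]
for n,p in zip(names,at_z(s,px,z)): print(n,p.round())
px=[(260,184),(265,182),(252,207),(233,188),(287,195),(216,221),(264,292)]
for n,p in zip(names,at_z(t,px,z)): print('side',n,p.round())
a=cv2.resize(s["img"][185:275,200:360],None,fx=5,fy=5,interpolation=cv2.INTER_CUBIC)
cv2.imwrite("pics/crop.png",a)
E
```

```text
knob [527.  70. 150.]
pin [555. 150. 135.]
yellow [488. -14. 115.]
blue [440. 100. 115.]
white [602.  34. 115.]
ptr [375.  53.  34.]
ring [ 490. -297.   22.]
side knob [532.  45. 150.]
side pin [551.  76. 135.]
side yellow [497. -26. 115.]
side blue [447.  91. 115.]
side white [614.  19. 115.]
side ptr [381.  31.  34.]
side ring [ 494. -305.   22.]
```

View pics/crop.png

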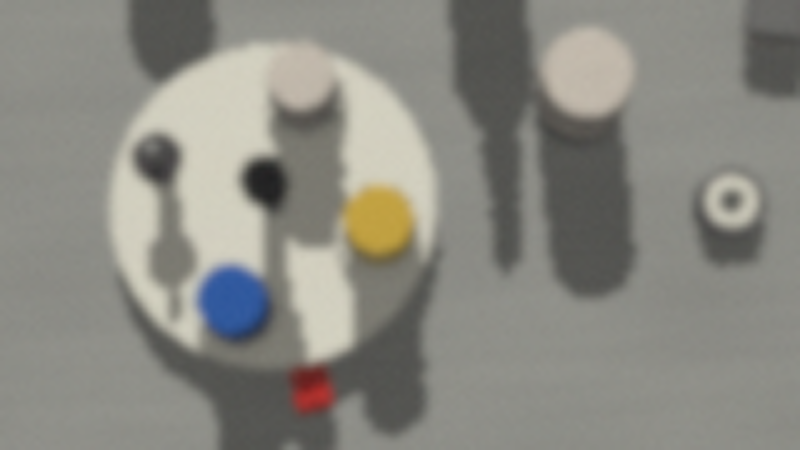

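The crop confirms the only ring (grey with white hub) at crop (731,201), i.e. pixel (346.2,225.2). The yellow, blue and white jars are on the caddy, and the bigger white-lidded jar is off it. I'm heading towards the ring at about (490,-297).

step_arm([
  [[60, -220, 40, 0, 0, -0.5], [229, -837, 20, 0, 0, -1.05], [229, -837, 20, 0, 0, -1.05], [229, -837, 20, 0, 0, -1.05], [229, -837, 20, 0, 0, -1.05], [229, -837, 20, 0, 0, -1.05], [229, -837, 20, 0, 0, -1.05], [229, -837, 20, 0, 0, -1.05], [229, -837, 20, 0, 0, -1.05], [229, -837, 20, 0, 0, -1.05], [229, -837, 20, 0, 0, -1.05], [229, -837, 20, 0, 0, -1.05]],
])

```text
time: 1.2
tool_pos: [393.1, 56.5, 267.8]
tcp_rot: [179.9, -0.0, 94.0]
ft_force: [0.6, 1.1, 0.7]
finger_gap: 85.0
grip_force: 0.0
```

step_arm([
  [[97, -352, 0, 0, 0, 0], [97, -352, 0, 0, 0, 0], [97, -352, 0, 0, 0, 0], [97, -352, 0, 0, 0, 0], [97, -352, 0, 0, 0, 0], [97, -352, 0, 0, 0, 0], [97, -352, 0, 0, 0, 0], [97, -352, 0, 0, 0, 0], [97, -352, 0, 0, 0, 0], [97, -352, 0, 0, 0, 0], [97, -352, 0, 0, 0, 0]],
])

```text
time: 2.12
tool_pos: [489.7, -295.0, 266.4]
tcp_rot: [-179.9, -0.1, 93.9]
ft_force: [-0.6, 0.1, 0.0]
finger_gap: 85.5
grip_force: 0.0
```

Run:
```python
from h import *
s=vision.snapshot("wrist"); q=r.sense()
print(q['tool_pos'],q['tcp_rot'],q['joint_pos'].round(1),s['eye'],s['attitude'])
print(to_px(s,[[490,-297,22]]))
t=vision.snapshot("top"); u=vision.snapshot("side")
a=np.vstack([s["img"],np.hstack([cv2.resize(t["img"][185:275,200:280],(280,315),interpolation=2)[:170],cv2.resize(u["img"][165:250,195:335],(280,170),interpolation=2)])])
cv2.imwrite("pics/w1.png",a)
```

```text
[ 489.80494061 -293.77400183  266.80780772] [-1.79936483e+02 -7.67602462e-02  9.39393751e+01] [-36.1   2.8  88.8   0.   88.5 -40. ] [ 484.76146119 -218.10705127  386.66361675] [-17.52398615   0.14122767   3.86946438]
[[280.12836319 173.38828714]]
```

View pics/w1.png

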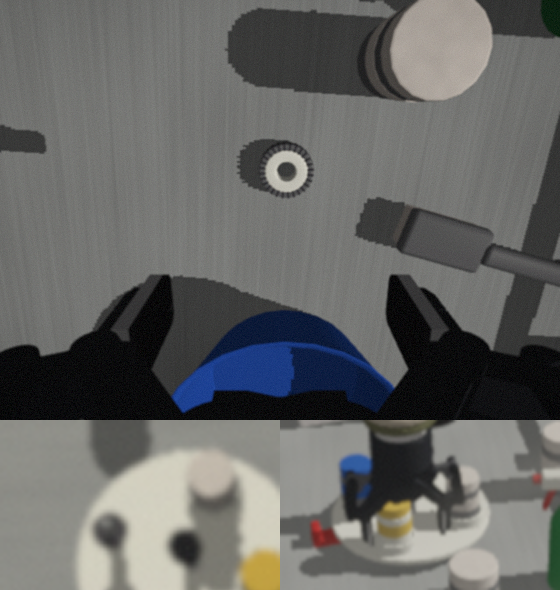

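In the wrist view the ring hub centre is at (287,170.5), 7 px from the predicted (280,173). The tile brush (450,240), basin and big jar (440,50) are clear of the fingers.

Run:
```python
from h import *
s=vision.snapshot("wrist"); im=s["img"]
m=(im[130:215,225:350].min(2)>150).astype(np.uint8)
ys,xs=np.nonzero(m); c=cv2.minEnclosingCircle(np.c_[xs,ys].astype(np.float32)); p=np.array(c[0])+[225,130]; print(c,p)
P=at_z(s,[p],[22])[0]; print(P, P-r.sense()['tool_pos'])
```

```text
((60.465389251708984, 43.297279357910156), 20.79775047302246) [285.46538925 173.29727936]
[ 496.07971121 -294.56688932   22.        ] [   5.92620427   -2.11163809 -245.77446815]
```

step_arm([
  [[6, -1, -40, 0, 0, 0], [6, -1, -80, 0, 0, 0], [6, -1, -120, 0, 0, 0], [6, -1, -150, 0, 0, 0], [6, -1, -170, 0, 0, 0], [6, -1, -170, 0, 0, 0], [6, -1, -170, 0, 0, 0], [6, -1, -170, 0, 0, 0]],
])

```text
time: 2.98
tool_pos: [497.3, -294.7, 99.9]
tcp_rot: [179.9, 0.1, 94.1]
ft_force: [-0.1, 0.5, 0.6]
finger_gap: 85.5
grip_force: 0.0
```

Run:
```python
from h import *
s=vision.snapshot("wrist"); q=r.sense(); im=s["img"]
p0=to_px(s,[[496,-294.5,22]])[0].astype(int); print(p0)
x0,y0=p0-60; m=(im[y0:y0+120,x0:x0+120].min(2)>150).astype(np.uint8)
ys,xs=np.nonzero(m); c=cv2.minEnclosingCircle(np.c_[xs,ys].astype(np.float32)); p=np.array(c[0])+[x0,y0]; print(c,p)
P=at_z(s,[p],[22])[0]; print(P,q['tool_pos'],q['tcp_rot'])
cv2.imwrite("pics/w2.png",im)
```

```text
[276 230]
((61.5, 59.5), 36.2837028503418) [277.5 229.5]
[ 496.26018293 -293.76690973   22.        ] [ 497.73091313 -295.14664098  100.52411201] [1.79810402e+02 1.57404524e-01 9.40496193e+01]
```

View pics/w2.png

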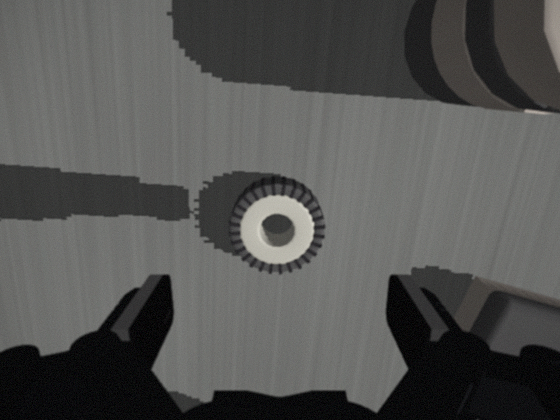

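The ring hub centre is at (277.5,229.5), between the open fingertips at (172,277) and (388,277). I'm checking the fingertip depth at this opening before descending.

Run:
```python
from h import *
s=vision.snapshot("wrist"); q=r.sense()
T=R.from_euler('xyz',q['tcp_rot'],degrees=True).as_matrix()
for d in (0,9,15,22,30):
    for w in(0,-11,11): print(d,w,to_px(s,[q['tool_pos']+T@[w,y,d] for y in(42.7,-42.7)]).round().tolist())
```

```text
0 0 [[394.0, 308.0], [165.0, 308.0]]
0 -11 [[391.0, 333.0], [168.0, 333.0]]
0 11 [[397.0, 282.0], [163.0, 281.0]]
9 0 [[387.0, 295.0], [172.0, 295.0]]
9 -11 [[385.0, 319.0], [174.0, 319.0]]
9 11 [[390.0, 270.0], [170.0, 270.0]]
15 0 [[383.0, 287.0], [176.0, 287.0]]
15 -11 [[381.0, 311.0], [178.0, 310.0]]
15 11 [[385.0, 263.0], [174.0, 263.0]]
22 0 [[379.0, 279.0], [181.0, 279.0]]
22 -11 [[377.0, 302.0], [183.0, 301.0]]
22 11 [[381.0, 256.0], [178.0, 256.0]]
30 0 [[374.0, 271.0], [185.0, 270.0]]
30 -11 [[372.0, 292.0], [187.0, 292.0]]
30 11 [[376.0, 248.0], [183.0, 248.0]]
```

step_arm([
  [[-1.5, 1.3, -30, 0, 0, 0], [-1.5, 1.3, -55, 0, 0, 0], [-1.5, 1.3, -70, 0, 0, 0], [-1.5, 1.3, -79, 0, 0, 0], [-1.5, 1.3, -79, 0, 0, 0], [-1.5, 1.3, -79, 0, 0, 0]],
])

```text
time: 3.58
tool_pos: [495.4, -293.8, 19.8]
tcp_rot: [179.9, 0.1, 94.0]
ft_force: [0.6, 0.0, 0.4]
finger_gap: 85.1
grip_force: 0.0
```

step_arm([
  [[0, 0, 0, 0, 0, 0], [0, 0, 0, 0, 0, 0], [0, 0, 0, 0, 0, 0], [0, 0, 0, 0, 0, 0], [0, 0, 0, 0, 0, 0], [0, 0, 0, 0, 0, 0]],
], fingers=1, newtons=30)

```text
time: 4.08
tool_pos: [495.8, -294.1, 20.4]
tcp_rot: [179.9, 0.1, 94.0]
ft_force: [-0.3, 0.9, 7.5]
finger_gap: 54.0
grip_force: 31.6
```

step_arm([
  [[0, 0, 40, 0, 0, 0], [0, 0, 80, 0, 0, 0], [0, 0, 120, 0, 0, 0], [0, 0, 160, 0, 0, 0], [0, 0, 200, 0, 0, 0], [54, 354, 240, 0, 0, 0], [54, 354, 240, 0, 0, 0], [54, 354, 240, 0, 0, 0], [54, 354, 240, 0, 0, 0], [54, 354, 240, 0, 0, 0], [54, 354, 240, 0, 0, 0], [54, 354, 240, 0, 0, 0]],
])

```text
time: 5.08
tool_pos: [538.3, -4.7, 252.0]
tcp_rot: [179.9, 0.0, 94.0]
ft_force: [0.6, -0.7, 0.5]
finger_gap: 53.6
grip_force: 32.5
```

step_arm([
  [[12, 74, 0, 0, 0, 0], [12, 74, 0, 0, 0, 0], [12, 74, 0, 0, 0, 0], [12, 74, 0, 0, 0, 0]],
])

```text
time: 5.42
tool_pos: [550.3, 69.3, 251.4]
tcp_rot: [180.0, 0.0, 94.2]
ft_force: [0.5, -0.6, -0.7]
finger_gap: 54.2
grip_force: 32.5
```

Run:
```python
from h import *
s=vision.snapshot("wrist"); q=r.sense()
print(q['tool_pos'],q['finger_gap'],q['grip_force'],to_px(s,[[558,151,95],[558,151,135],[523,68,150],[523,68,30]]).round().tolist())
cv2.imwrite("pics/w3.png",s["img"])
```

```text
[550.26856089  67.84176283 251.20679753] 54.200753970296375 32.52680188044906 [[299.0, 85.0], [302.0, 84.0], [236.0, 217.0], [251.0, 175.0]]
```

View pics/w3.png

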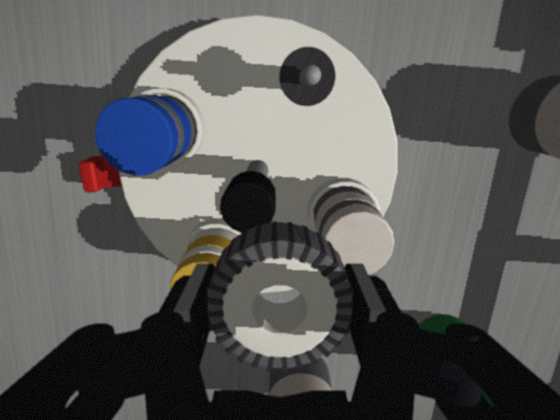

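The held ring is level with its hub centre at (279,305). The pin tip is at (312,75), the collar centre at (306,76) and the knob top at (248,199). The pointer is at (92–120,172), the blue lid at (133,135), and yellow is partly hidden at (200,262).

Run:
```python
from h import *
s=vision.snapshot("wrist"); im=s["img"]; q=r.sense()
g=im.max(2)
# collar: dark blob
m=(g[40:112,270:345]<75).astype(np.uint8); n,l,st,ce=cv2.connectedComponentsWithStats(m)
for i in range(1,n):
    if st[i,4]>500:
        c=cv2.minEnclosingCircle(np.argwhere(l==i)[:,::-1].astype(np.float32)); print('collar',st[i],np.array(c[0])+[270,40],c[1])
print(at_z(s,[(307,76),(312,75),(248,199),(279,305),(93,175)],[95,135,150,253,34]).round(1))
# pointer red tip
R_=(im[:,:,2].astype(int)-im[:,:,1]>80).astype(np.uint8); R_[:,250:]=0
n,l,st,ce=cv2.connectedComponentsWithStats(R_)
for i in range(1,n):
    if st[i,4]>80: print('red',st[i],ce[i])
# disc outline fit (top z=30)
P=at_z(s,[(260,15),(397,155),(370,70),(124,205),(150,72)],[30]*5); A=np.c_[2*P[:,:2],np.ones(5)]
x=np.linalg.lstsq(A,(P[:,:2]**2).sum(1),rcond=None)[0]; print('disc',x[:2],np.sqrt(x[2]+x[0]**2+x[1]**2))
print(q['tool_pos'])
```

```text
collar [   9    5   56   58 2268] [307.03731155  73.73880768] 28.89896011352539
[[563.3 156.   95. ]
 [563.6 155.1 135. ]
 [529.7  78.9 150. ]
 [549.9  69.9 253. ]
 [376.4  57.2  34. ]]
red [ 80 160  32  31 659] [ 93.52655539 175.65402124]
disc [530.01999089  69.17378632] 132.49784862583823
[550.27108202  66.91892733 251.13514608]
```

step_arm([
  [[6, 40, 0, 0, 0, 0], [13.5, 75, 0, 0, 0, 0], [13.5, 87, 0, 0, 0, 0], [13.5, 87, -35, 0, 0, 0], [13.5, 87, -65, 0, 0, 0], [13.5, 87, -80, 0, 0, 0], [13.5, 87, -80, 0, 0, 0], [13.5, 87, -80, 0, 0, 0], [13.5, 87, -80, 0, 0, 0], [13.5, 87, -80, 0, 0, 0]],
])

```text
time: 6.35
tool_pos: [565.3, 153.9, 173.4]
tcp_rot: [179.8, -0.0, 94.0]
ft_force: [0.7, 0.5, 0.1]
finger_gap: 54.2
grip_force: 32.5
```

Run:
```python
from h import *
s=vision.snapshot("wrist"); q=r.sense(); t=vision.snapshot("side"); u=vision.snapshot("top")
print(q['tool_pos'],q['tcp_rot'])
w=s["img"]
print(to_px(s,[[563.4,155.6,z] for z in(95,135)]+[list(q['tool_pos'][:2])+[q['tool_pos'][2]+1.6]]).round().tolist())
print('side',to_px(t,[[563.4,155.6,135]]).round(), 'top',to_px(u,[[563.4,155.6,135]]).round())
c=to_px(t,[[563.4,155.6,150]])[0].astype(int); cr=t["img"][c[1]-40:c[1]+45,c[0]-45:c[0]+45]
d=to_px(u,[[563.4,155.6,150]])[0].astype(int); cu=u["img"][d[1]-20:d[1]+22,d[0]-20:d[0]+25]
f=lambda a:cv2.resize(a,(240,210),interpolation=2)
cv2.imwrite("pics/w4.png",np.hstack([w,np.vstack([f(cr),f(cu)])]))
```

```text
[565.23120403 154.0249509  173.32376755] [ 1.79793867e+02 -1.97086640e-02  9.39694499e+01]
[[276.0, 228.0], [275.0, 258.0], [279.0, 309.0]]
side [[266. 169.]] top [[229. 214.]]
```

View pics/w4.png

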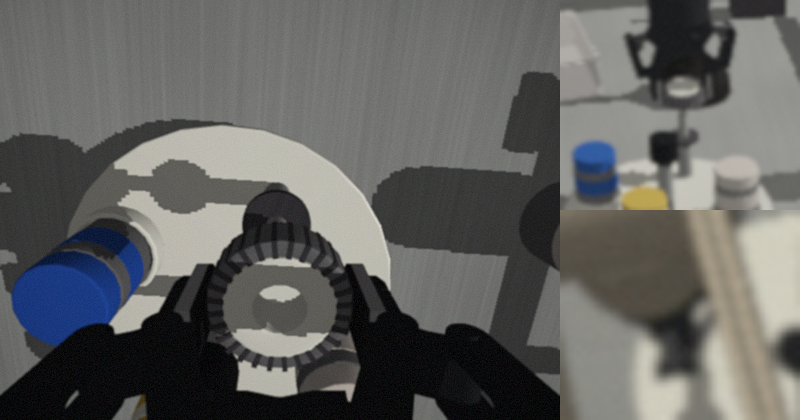

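The collar's upper arc runs from x 243 to 311 (centre 277), against a predicted 276. The ring hub centre is at x 280, so the alignment is within about 2 mm, inside the 4 mm play. I'm lowering and watching the force.

step_arm([
  [[-1, 0.5, -8, 0, 0, 0], [-1, 0.5, -14, 0, 0, 0], [-1, 0.5, -20, 0, 0, 0], [-1, 0.5, -25, 0, 0, 0], [-1, 0.5, -30, 0, 0, 0], [-1, 0.5, -30, 0, 0, 0]],
])

```text
time: 7.0
tool_pos: [561.9, 154.6, 139.1]
tcp_rot: [-179.8, 0.0, 94.0]
ft_force: [-0.3, 0.0, -0.2]
finger_gap: 54.2
grip_force: 32.5
```

step_arm([
  [[0, 0, -5, 0, 0, 0], [0, 0, -10, 0, 0, 0], [0, 0, -15, 0, 0, 0], [0, 0, -18, 0, 0, 0], [0, 0, -20, 0, 0, 0], [0, 0, -20, 0, 0, 0]],
])

```text
time: 7.5
tool_pos: [562.5, 154.7, 120.3]
tcp_rot: [-179.9, 0.0, 94.0]
ft_force: [0.0, 0.4, -1.0]
finger_gap: 54.2
grip_force: 32.5
```

Run:
```python
from h import *
q=r.sense(); print(q['tool_pos'],q['ft_force'])
```

```text
[562.47097882 154.74204219 120.26395302] [ 0.01317803  0.44188405 -0.98269047]
```

step_arm([
  [[0, 0, -2, 0, 0, 0], [0, 0, -3.5, 0, 0, 0], [0, 0, -5, 0, 0, 0], [0, 0, -5, 0, 0, 0]],
])

```text
time: 7.83
tool_pos: [562.7, 154.8, 115.7]
tcp_rot: [-180.0, 0.0, 94.0]
ft_force: [-0.8, 0.4, -2.4]
finger_gap: 54.4
grip_force: 32.5
```

step_arm([
  [[0, 0, -1, 0, 0, 0], [0, 0, -2, 0, 0, 0], [0, 0, -2, 0, 0, 0]],
])

```text
time: 8.08
tool_pos: [563.8, 154.6, 115.4]
tcp_rot: [179.9, 0.0, 94.0]
ft_force: [-0.9, -2.6, 5.2]
finger_gap: 53.9
grip_force: 33.1
```

Contact force is up 5 N at the expected seat height, so I'm releasing.

step_arm([
  [[0, 0, 0, 0, 0, 0], [0, 0, 0, 0, 0, 0], [0, 0, 0, 0, 0, 0], [0, 0, 0, 0, 0, 0], [0, 0, 0, 0, 0, 0], [0, 0, 0, 0, 0, 0]],
], fingers=-1)

```text
time: 8.58
tool_pos: [562.7, 154.8, 113.8]
tcp_rot: [-180.0, 0.0, 94.0]
ft_force: [-0.3, 0.1, 0.2]
finger_gap: 85.7
grip_force: 0.0
```

step_arm([
  [[0, 0, 20, 0, 0, 0], [0, 0, 50, 0, 0, 0], [0, 0, 90, 0, 0, 0], [0, 0, 130, 0, 0, 0], [-15, -40, 150, 0, 0, 0.1], [-30, -80, 150, 0, 0, 0.22], [-40, -120, 150, 0, 0, 0.34], [-45, -150, 150, 0, 0, 0.46], [-45, -150, 150, 0, 0, 0.55], [-45, -150, 150, 0, 0, 0.55], [-45, -150, 150, 0, 0, 0.55]],
])

```text
time: 9.5
tool_pos: [517.9, 4.7, 264.0]
tcp_rot: [180.0, -0.0, 125.3]
ft_force: [-0.2, 0.9, -0.7]
finger_gap: 85.1
grip_force: 0.0
```

Run:
```python
from h import *
s=vision.snapshot("wrist"); q=r.sense(); print(q['tool_pos'],q['tcp_rot'])
cv2.imwrite("pics/w5.png",s["img"])
```

```text
[517.99258201   5.31405881 263.98202256] [ 1.79977234e+02 -1.74073306e-02  1.25299665e+02]
```

View pics/w5.png

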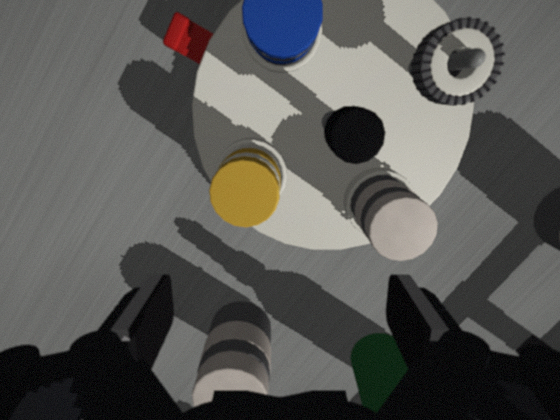

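The ring is seated on the pin at (458,62) and let go. Yellow lid (245,192), white lid (403,226), blue lid (282,18), knob (354,134), pointer (165–212, 12–60).

```bash
cat > m.py <<'E'
from h import *
from scipy.optimize import least_squares
def red(s):
    im=s["img"].astype(int); m=((im[:,:,2]-im[:,:,1]>70)&(im[:,:,2]-im[:,:,0]>70)).astype(np.uint8)
    n,l,st,ce=cv2.connectedComponentsWithStats(m); i=1+np.argmax(st[1:,4])
    ys,xs=np.nonzero(l==i); return np.c_[xs,ys].astype(float)
E
python3 - <<'E'
from m import *
s=vision.snapshot("wrist")
obs=np.array([(245,192),(403,226),(282,18),(354.5,134.5),(466,62)],float)
def res(p):
    c=p[:2]; P=[]
    for k,z in((0,115),(1,115),(-1,115)):
        a=p[2]+k*np.pi/2; P.append([*(c+90*np.array([np.cos(a),np.sin(a)])),z])
    P.append([*c,132]); a=p[2]+np.pi; P.append([*(c+90*np.array([np.cos(a),np.sin(a)])),117])
    return (to_px(s,P)-obs)
f=least_squares(lambda p:res(p).ravel(),[527,71,np.radians(247)]); print(f.x[:2],np.degrees(f.x[2])%360,res(f.x).round(1).tolist())
c=f.x[:2]; x=red(s); W=at_z(s,x,[34]*len(x))[:,:2]; d=W-c
print('red rad',np.hypot(*d.T).min(),np.hypot(*d.T).max(),'mean dir',np.degrees(np.arctan2(*d.mean(0)[::-1]))%360)
b=cv2.minAreaRect(W.astype(np.float32)); print(b, cv2.boxPoints(b).round(1).tolist())
t=vision.snapshot("top"); x=red_=None
im=t["img"].astype(int)[245:280,250:275]; m=(im[:,:,2]-im[:,:,1]>60); ys,xs=np.nonzero(m); w=at_z(t,[(xs.mean()+250,ys.mean()+245)],[32])[0]; print('top ptr',w,np.degrees(np.arctan2(w[1]-c[1],w[0]-c[0]))%360)
cv2.imwrite("pics/redcrop.png",cv2.resize(s["img"][0:70,140:230],None,fx=6,fy=6,interpolation=2))
E
```

```text
[530.03022265  74.10289952] 247.37652011221263 [[-0.6, 3.8], [1.2, 4.9], [0.4, -4.3], [-1.4, -0.0], [0.5, -2.0]]
red rad 144.01092460081875 166.16117935379765 mean dir 186.99238019783417
((376.1986083984375, 56.46147155761719), (22.17555046081543, 28.066240310668945), 7.27652645111084) [[363.3999938964844, 69.0], [367.0, 41.099998474121094], [389.0, 43.900001525878906], [385.3999938964844, 71.80000305175781]]
top ptr [nan nan nan] nan<stdin>:15: RuntimeWarning: Mean of empty slice.
  ret = ret.dtype.type(ret / rcount)
```

View pics/redcrop.png

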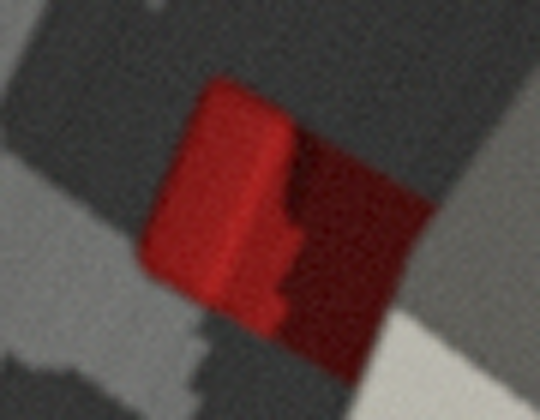

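The crop shows the raised bright lip at the pointer's tip, centred at (176,32). The pointer direction is about 187° and yellow about 247.4°, so the caddy must turn about −60.4°. I'm going for the knob at (530,74).

step_arm([
  [[6, 35, -20, 0, 0, 0], [12, 69, -40, 0, 0, 0], [12, 69, -70, 0, 0, 0], [12, 69, -100, 0, 0, 0], [12, 69, -120, 0, 0, 0], [12, 69, -127, 0, 0, 0], [12, 69, -127, 0, 0, 0], [12, 69, -127, 0, 0, 0]],
])

```text
time: 10.32
tool_pos: [530.2, 74.4, 137.6]
tcp_rot: [180.0, 0.0, 125.5]
ft_force: [0.0, 0.5, 0.3]
finger_gap: 85.4
grip_force: 0.0
```

step_arm([
  [[0, 0, 0, 0, 0, 0], [0, 0, 0, 0, 0, 0], [0, 0, 0, 0, 0, 0], [0, 0, 0, 0, 0, 0], [0, 0, 0, 0, 0, 0], [0, 0, 0, 0, 0, 0], [0, 0, 0, 0, 0, 0], [0, 0, 0, 0, 0, 0]],
], fingers=1, newtons=25)

```text
time: 10.98
tool_pos: [530.0, 73.3, 138.2]
tcp_rot: [-180.0, 0.0, 125.5]
ft_force: [-4.4, -1.6, 6.9]
finger_gap: 35.7
grip_force: 25.4
```

step_arm([
  [[0, 0, 0, 0, 0, -0.02], [0, 0, 0, 0, 0, -0.06], [0, 0, 0, 0, 0, -0.11], [0, 0, 0, 0, 0, -0.16], [0, 0, 0, 0, 0, -0.21], [0, 0, 0, 0, 0, -0.26], [0, 0, 0, 0, 0, -0.31], [0, 0, 0, 0, 0, -0.36], [0, 0, 0, 0, 0, -0.41], [0, 0, 0, 0, 0, -0.46], [0, 0, 0, 0, 0, -0.5], [0, 0, 0, 0, 0, -0.52]],
])

```text
time: 11.98
tool_pos: [529.6, 73.2, 138.1]
tcp_rot: [-180.0, 0.1, 95.6]
ft_force: [-7.4, -3.2, 9.7]
finger_gap: 35.0
grip_force: 25.7
```

step_arm([
  [[0, 0, 0, 0, 0, -0.04], [0, 0, 0, 0, 0, -0.09], [0, 0, 0, 0, 0, -0.14], [0, 0, 0, 0, 0, -0.19], [0, 0, 0, 0, 0, -0.24], [0, 0, 0, 0, 0, -0.29], [0, 0, 0, 0, 0, -0.34], [0, 0, 0, 0, 0, -0.39], [0, 0, 0, 0, 0, -0.44], [0, 0, 0, 0, 0, -0.49], [0, 0, 0, 0, 0, -0.52], [0, 0, 0, 0, 0, -0.534]],
])

```text
time: 12.98
tool_pos: [529.2, 73.2, 138.2]
tcp_rot: [-179.9, 0.1, 65.0]
ft_force: [-9.7, -3.5, 10.5]
finger_gap: 35.8
grip_force: 25.8
```

step_arm([
  [[0, 0, 0, 0, 0, 0], [0, 0, 0, 0, 0, 0], [0, 0, 0, 0, 0, 0]],
])

```text
time: 13.23
tool_pos: [529.2, 73.2, 138.1]
tcp_rot: [-179.9, 0.1, 65.1]
ft_force: [-10.2, -2.3, 10.9]
finger_gap: 35.6
grip_force: 25.8
```

Run:
```python
from h import *
w=vision.snapshot("wrist"); t=vision.snapshot("top"); s=vision.snapshot("side")
f=lambda a:cv2.resize(a,(240,210),interpolation=2)
c=to_px(s,[[490,74,80]])[0].astype(int); d=to_px(t,[[480,74,80]])[0].astype(int)
cv2.imwrite("pics/w6.png",np.hstack([w["img"],np.vstack([f(s["img"][c[1]-50:c[1]+50,c[0]-57:c[0]+57]),f(t["img"][d[1]-44:d[1]+44,d[0]-50:d[0]+50])])]))
q=r.sense(); print(q['tool_pos'],q['tcp_rot'],q['ft_force'],c,d)
```

```text
[529.17439839  73.22838434 138.13532977] [-1.79944860e+02  8.10567541e-02  6.51090603e+01] [-10.22834206  -3.11954847  10.94659967] [247 198] [253 235]
```

View pics/w6.png

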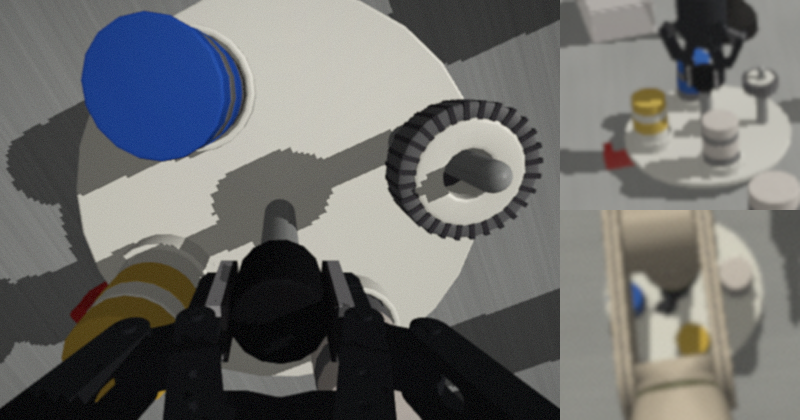

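The yellow jar is now near the pointer: side inset yellow (650,110) with red pointer (617,155), wrist view red at (90,300) beside the yellow jar. The ring is still seated at (465,170). I'll release, back off and measure the residual angle numerically from an unobstructed view.

step_arm([
  [[0, 0, 0, 0, 0, 0], [0, 0, 0, 0, 0, 0], [0, 0, 0, 0, 0, 0], [0, 0, 0, 0, 0, 0], [0, 0, 0, 0, 0, 0], [0, 0, 0, 0, 0, 0]],
], fingers=-1)

```text
time: 13.88
tool_pos: [529.9, 73.8, 136.9]
tcp_rot: [180.0, 0.0, 65.1]
ft_force: [0.4, 0.9, -1.3]
finger_gap: 85.5
grip_force: 0.0
```

step_arm([
  [[0, 0, 30, 0, 0, 0], [0, 0, 65, 0, 0, 0], [0, 0, 100, 0, 0, 0], [-30, -15, 130, 0, 0, 0], [-60, -30, 150, 0, 0, 0], [-90, -50, 150, 0, 0, 0], [-99, -53, 150, 0, 0, 0], [-99, -53, 150, 0, 0, 0], [-99, -53, 150, 0, 0, 0], [-99, -53, 150, 0, 0, 0], [-99, -53, 150, 0, 0, 0]],
])

```text
time: 14.8
tool_pos: [431.4, 21.2, 286.6]
tcp_rot: [-180.0, 0.0, 65.2]
ft_force: [0.0, 0.7, -0.3]
finger_gap: 85.7
grip_force: 0.0
```

Run:
```python
from m import *
s=vision.snapshot("wrist"); im=s["img"].astype(int); hsv=cv2.cvtColor(s["img"],cv2.COLOR_BGR2HSV)
cv2.imwrite("pics/w7.png",s["img"])
print(r.sense()['tool_pos'], to_px(s,[[376,56,34],[440,64,115],[530,74,132],[519,163,115],[620,84,117]]).round().tolist())
def blobs(m,name):
    n,l,st,ce=cv2.connectedComponentsWithStats(m.astype(np.uint8))
    for i in range(1,n):
        if st[i,4]>150: print(name,st[i].tolist(),ce[i].round(1))
H,S,V=[hsv[:,:,i].astype(int) for i in range(3)]
blobs((H>15)&(H<32)&(S>120)&(V>70),'yel'); blobs(((H<8)|(H>172))&(S>150)&(V>50),'red'); blobs((H>105)&(H<125)&(S>150),'blue')
```

```text
[431.2820314   21.20396571 286.45069898] [[216.0, 161.0], [267.0, 137.0], [376.0, 72.0], [309.0, -46.0], [487.0, 2.0]]
yel [234, 101, 67, 70, 3659] [267.1 136.1]
red [200, 136, 42, 41, 913] [219.9 156.6]
blue [277, 0, 53, 16, 284] [301.6   8.2]
```

Run:
```python
from m import *
from scipy.optimize import least_squares
s=vision.snapshot("wrist"); hsv=cv2.cvtColor(s["img"],cv2.COLOR_BGR2HSV)
H,S,V=[hsv[:,:,i].astype(int) for i in range(3)]
def pts(m,near):
    n,l,st,ce=cv2.connectedComponentsWithStats(m.astype(np.uint8)); k=[i for i in range(1,n) if st[i,4]>150]
    i=min(k,key=lambda i:np.hypot(*(ce[i]-near))); print(st[i].tolist(),ce[i].round(1)); return np.argwhere(l==i)[:,::-1].astype(float)
k=pts(V<48,(376,72))
y=pts((H>15)&(H<32)&(S>120)&(V>70),(267,136)); rd=pts(((H<8)|(H>172))&(S>150)&(V>50),(220,157))
# knob: match silhouette centroid/hull to rendered cylinder
a=np.linspace(0,2*np.pi,40); ring=np.c_[np.cos(a),np.sin(a)]
def sil(c,rad,z0,z1): return cv2.convexHull(to_px(s,np.vstack([np.c_[c+rad*ring,0*a+z] for z in(z0,z1)])).astype(np.float32)).reshape(-1,2)
def cen(h): m=cv2.moments(h.astype(np.float32)); return np.array([m['m10'],m['m01']])/m['m00'],m['m00']
for nm,p,rad,z0,z1,g in(('knob',k,18,114,150,(529,73)),('yel',y,27.5,100,115,(440,64))):
    hull=cv2.convexHull(p.astype(np.float32)).reshape(-1,2); o,A=cen(hull)
    f=least_squares(lambda c:cen(sil(c,rad,z0,z1))[0]-o,g); print(nm,f.x,A,cen(sil(f.x,rad,z0,z1))[1])
    if nm=='knob': K=f.x
    else: Y=f.x
W=at_z(s,rd,[34]*len(rd))[:,:2]; b=cv2.minAreaRect(W.astype(np.float32)); print(b)
mean=W.mean(0)
dirn=lambda p:np.degrees(np.arctan2(*(p-K)[::-1]))%360
# visible disc edge near pointer and white-disc circle fit
w=pts((S<60)&(V>150),(380,100)); hull=cv2.convexHull(w.astype(np.float32)).reshape(-1,2)
Wd=at_z(s,hull,[30]*len(hull))[:,:2]; f=least_squares(lambda c:np.hypot(*(Wd-c[:2]).T)-132,[529,73],loss='soft_l1',f_scale=1); print('disc',f.x,np.abs(f.fun).round(1).tolist()[:40])
print('yel dir',dirn(Y),np.hypot(*(Y-K)),'ptr',dirn(mean),dirn(np.array(b[0])),'rect axis',b[2])
print(cv2.boxPoints(b).tolist())
```

```text
[340, 43, 67, 57, 2713] [375.8  72. ]
[234, 101, 67, 70, 3655] [267.2 136.1]
[201, 136, 40, 41, 916] [220.1 156.5]
knob [527.58526117  74.34496102] 2712.5 2946.459905021242
yel [440.2232205  63.9021967] 3643.0 3929.6591871663695
((382.1037292480469, 57.983455657958984), (35.11552047729492, 28.809255599975586), 6.665839672088623)
[253, 37, 235, 168, 15210] [403.5 120.6]
disc [523.3970149   48.27222124] [1.3, 6.2, 7.5, 1.1, 2.4, 3.0, 2.5, 0.3, 2.8, 8.5, 19.1, 18.5, 17.2, 14.6, 13.4, 78.3, 81.5, 64.7, 55.5, 39.8, 37.0, 0.2, 1.1]
yel dir 186.81647064222236 87.98396147100289 ptr 186.17558245389327 186.41677721427592 rect axis 6.665839672088623
[[362.99261474609375, 70.25263214111328], [366.33673095703125, 41.63812255859375], [401.21484375, 45.71427917480469], [397.8707275390625, 74.32878875732422]]
```

Yellow is at 186.8° and the pointer at 186.2–186.7°, an offset of under 1 mm. I'm re-gripping the knob slightly better centred, then trimming −0.5°.

step_arm([
  [[40, 20, 0, 0, 0, 0], [75, 40, 0, 0, 0, 0], [97.3, 52.7, -20, 0, 0, 0], [97.3, 52.7, -60, 0, 0, 0], [97.3, 52.7, -100, 0, 0, 0], [97.3, 52.7, -130, 0, 0, 0], [97.3, 52.7, -150, 0, 0, 0], [97.3, 52.7, -150, 0, 0, 0], [97.3, 52.7, -150, 0, 0, 0], [97.3, 52.7, -150, 0, 0, 0]],
])

```text
time: 15.73
tool_pos: [529.3, 73.7, 138.5]
tcp_rot: [179.9, -0.0, 65.1]
ft_force: [1.4, -0.1, -0.1]
finger_gap: 85.2
grip_force: 0.0
```

step_arm([
  [[0, 0, 0, 0, 0, 0], [0, 0, 0, 0, 0, 0], [0, 0, 0, 0, 0, 0], [0, 0, 0, 0, 0, 0], [0, 0, 0, 0, 0, 0], [0, 0, 0, 0, 0, 0], [0, 0, 0, 0, 0, 0], [0, 0, 0, 0, 0, 0]],
], fingers=1, newtons=25)

```text
time: 16.4
tool_pos: [529.1, 73.3, 138.2]
tcp_rot: [179.9, -0.0, 65.1]
ft_force: [0.5, -0.2, 5.6]
finger_gap: 35.6
grip_force: 27.5
```

step_arm([
  [[0, 0, 0, 0, 0, -0.005], [0, 0, 0, 0, 0, -0.009], [0, 0, 0, 0, 0, -0.009], [0, 0, 0, 0, 0, -0.009], [0, 0, 0, 0, 0, -0.009], [0, 0, 0, 0, 0, -0.009]],
])

```text
time: 16.9
tool_pos: [529.2, 73.3, 138.2]
tcp_rot: [179.9, -0.1, 64.6]
ft_force: [1.3, -1.5, 6.0]
finger_gap: 35.6
grip_force: 27.5
```

Run:
```python
from h import *
t=vision.snapshot("side"); q=r.sense(); print(q['tool_pos'],q['ft_force'],q['wrist_torque'],q['finger_gap'],q['grip_force'],q['qd'].round(2))
hsv=cv2.cvtColor(t["img"],cv2.COLOR_BGR2HSV); c=to_px(t,[[439.5,64,115],[439.5,64,60],[439.5,64,30]]); print(c.round(1).tolist())
H,S,V=[hsv[:,:,i].astype(int) for i in range(3)]
m=((H>15)&(H<32)&(S>110)&(V>70)); m[:170]=0; m[240:]=0; m[:,:205]=0; m[:,280:]=0
n,l,st,ce=cv2.connectedComponentsWithStats(m.astype(np.uint8)); print([(st[i].tolist(),ce[i].round(1).tolist()) for i in range(1,n) if st[i,4]>15])
```

```text
[529.1586115   73.33633997 138.18923377] [ 1.65761051 -1.40056214  5.52412006] [-0.21618243 -0.28681129 -0.07380391] 35.36619438286602 27.542491257190704 [-0.01  0.02  0.01 -0.05 -0.02 -0.01]
[[231.3, 192.8], [232.6, 206.7], [233.3, 214.0]]
[([225, 190, 15, 13, 156], [231.7, 196.0]), ([226, 205, 15, 7, 63], [232.9, 208.1])]
```

```bash
python3 -c "
from bench import r
print(r.hand_in())"
```

```text
the job is handed in; nothing more can be done
None
```

The ring is on the pin's collar and released. The yellow-lidded jar stands at the red pointer, measured within about 1 mm, and the gripper is closed on the knob holding the caddy still; handed in at about 17 s.

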